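# Free the nut driver from the instrument case

### The job

A nut driver has dropped into the well of the grey instrument case and reaches under its fixed cover, and the solder reel standing on that cover is in the way. Set the reel right down on the carousel's upright spindle and let go of it; then take the nut driver by its red handle, tilt it so that it comes out handle first through the opening, and finish while still holding it motionless in the air with the whole driver at least 5 cm above the top of the case. Leave the cassette, the dental pick and the amber knob where they lie.

Things in the scene. Friction and masses are not known exactly. Their poses are not given: they have to be found in the camera images.
- case: Grey steel instrument case, fixed, 236 (x) x 138 (y) x 55 mm high, walls 4 mm. Origin under its centre on the desk. From x = -118 to -6 mm its top is a fixed 3 mm cover, flush with the rim at z = 55 mm, underside at z = 52 mm. From x = -6 to +114 mm, y = -65 to +65 mm, it is an open well. Inner floor (green circuit board) at z = 6 mm, running on under the cover to x = -114 mm.
- cover_edge (a point): Middle of the cover's free edge at the well, on its top surface (55 mm above the desk); axes as the case's.
- driver_handle (a point): Centre of the nut driver's handle: red with black bands, octagonal, 24 mm across flats, 95 mm long, on the +x side of the driver's own x axis. Driver 190 mm long, 65 to 125 g, mostly in the handle. Starts lying level on the case's floor (axis 12 mm above it), handle in the open well, butt near the case's +x wall, shaft reaching 70 to 100 mm under the cover.
- driver_tip (a point): Socket end of the nut driver (its own -x end), on its axis, 142.5 mm from the handle's centre; axes as the handle's. The chrome shaft is 8 mm in diameter, its last 25 mm a socket 12 mm in diameter.
- driver_butt (a point): Handle end of the nut driver, on its axis, 47.5 mm from the handle's centre; axes as the handle's.
- reel_center (a point): Centre of the solder reel: orange flanges 54 mm diameter, silver winding 51 mm diameter between them, 40 mm high, 100 to 210 g, with a 20 mm bore along its z axis. The centre is half-way up (20 mm above its underside). It starts standing upright on the case's cover.
- spindle_seat (a point): Seat of the spindle, 50 mm above the desk, in the middle of the green steel carousel; z up. The seat is a green boss 34 mm in diameter standing 32 mm above the tray; the seated reel's underside rests on it.
- spindle_tip (a point): Tip of the chrome spindle, 12 mm diameter with a tapered top, upright, 50 mm above the seat (100 mm above the desk).
- cassette: Clear plastic data cassette lying flat on the desk, 66 x 102 x 11 mm, origin under its centre. Bystander.
- pick: Stainless dental pick lying on the desk, 160 mm long along its x, 7 mm thick, origin under its middle. Bystander.
- knob: Loose amber control knob standing on the desk, 40 mm diameter, 18 mm high, origin under its centre. Bystander.
- reel: The solder reel itself (see its centre); origin under its centre.
- driver: The nut driver itself (see its handle); origin half-way along it, on the underside of the handle's bottom flat.
- carousel: Green steel parts carousel, fixed (does not turn), 160 mm in diameter, rim 34 mm high, with a chrome crank lying low on its +y side within 110 mm of the axis. The spindle stands in its middle. Origin on the desk under the spindle.
There are look-alikes about, which are no part of the job. What is shaped like the reel but turquoise is not meant. Of the things shaped like the driver, the red one is meant.

How it is judged:
By the outcome, as a careful person would: the job done as asked, in the order asked, and still so for the second after the job is handed in, while the arm keeps its last pose, push and grip.
It also fails if it takes over 61 s, if anything falls off the work surface, if the arm or the gripper's body presses on something with over 40 N, if the wrist force passes 120 N, or if a joint passes its speed limit or range.

### The arm

A 6-joint arm with a two-finger parallel gripper is mounted at the origin on the work surface. World frame = base frame: x ahead of the robot, y to its left, z up, the work surface at z = 0. Lengths are in m, angles in rad, forces in N, time in s.
With the tool pointing down it reaches from about 0.375 to 0.975 m from the base axis. Payload 3.8 kg.
Tool frame: the origin (TCP) lies on the centre line of the jaws, within the pads' length; the fingertips stand 25 mm ahead of it and the grasp point (between the pads) lies 6 mm ahead of it; z points along the fingers, y is the direction in which the jaws open and shut (so a half turn about z gives the same grasp; the last joint's range is limited). The gripper opens to 85 mm and grips with 20 to 120 N. Pads are 22 mm wide; open, the fingers measure 114 mm over their backs; the gripper's body (76 mm by 85 mm) begins 54 mm behind the grasp point. The pads swing forward as they close: fully open they stand 13 mm farther back than shut.
Start: joints at [1.079, 0.264, 1.604, -0, 1.274, -0.037], TCP at [0.297, 0.606, 0.233] pointing down, gripper open.
Joint ranges: [-2.63, 2.63], [-0.94, 2.18], [0.31, 2.57], [-1.31, 4.45], [0, 2.66], [-2.55, 2.55]. Speed limits (rad/s): [2.57, 2.57, 3.14, 3.14, 3.14, 3.14].

### API

Orientations are given as a rotation vector (axis times angle).
In Python, from workcell import bot gives the robot as it stands.
- The arm moves only by the tool servo_tool, never from a script. Its argument "moves" is a list of rows, each a list of 3 entries, a list of its own where there are three numbers: the closure in counts, from 0 (fully open) to 255 (shut), then the shift along the tool's x, y, z in m, then the turn about the tool's z in rad. A call has exactly 8 rows; each row shifts and turns the pose as measured when the row begins, along the tool's axes as they then stand; what a row does not reach is not made up. A row lasts 1/12 s, in which the tool goes at most 41.7 mm and 7.16 degrees, less where a joint would pass 70% of its speed; a pose out of reach is approached as far as the arm can. A call is refused whole if a number of a shift passes 0.0417 or a number of a turn 0.125, either way. A call with a gripper value outside its range is refused whole. The fingers move at their own pace and stop on an object; "newtons" is the grip in N (left out, the last holds). Time passes only in rows, so rows that do not move let the fingers close, or fill a call up. It gives the time, the measured TCP pose, the force and the opening at its end, in the units of the state.
- bot.read_state(): the state, without advancing time (a new reading comes with each control period).
- bot.read_camera(name): name is "scene" or "top" or "wrist"; returns a dict with "pixels" (420x560x3 uint8, red, green, blue), "depth" (420x560 float32, m along the optical axis (not along the pixel's ray), 0 where there is no reading), "intrinsics" (3x3 intrinsics, pixels), "R" (3x3) and "t" (3): a world point X has camera coordinates R X + t. Camera axes: x right, y down, z forward; pixel columns grow to the right and rows downward; lengths in m; the calibration is good to about 2 mm. A picture is of the moment at which its call begins.
- bot.finish_job(): hands the job in, once; it reports no verdict.
The state is a dict: "time": time; "q": joint angles; "joint_vel": joint speeds; "joint_torque": joint torques, N m; "tool_pos": TCP position; "tcp_rot": TCP orientation; "wrist_force": force on the tool from outside, world axes, zero at the start; "torque": the same for the moment, N m; "width": opening from 0.0 (shut) to 1.0 (fully open).
Only numpy, scipy, OpenCV 4.12 (cv2) and the standard library are available. Lean on these libraries where they do the work, as an engineer would, in place of code of your own. Each camera call takes 0.05 s, during which the arm holds its last target.

## Working session

There is one attempt and no reset: what is moved stays moved. The work goes in short steps, Python scripts to look and compute and a tool call to move; the robot and the scene stay as the last step left them, time stands still between calls to the robot, and variables do not carry over. Pictures are saved under pics/ and viewed, and the job is handed in when it is done.

Besides the shell and the picture viewer there is one more tool, called after "Call:" by a JSON object that holds its "method" and its "body", one argument or row to a line. servo_tool: Moves the arm, as the interface text tells. Its arguments: {"type":"object","properties":{"moves":{"type":"array","items":{"type":"array"}},"newtons":{"type":"number"}},"required":["moves"]}

```bash
mkdir -p pics; cat > h.py <<'E'
import numpy as np, cv2
from workcell import bot
from scipy.spatial.transform import Rotation as Ro
def snap(n,f):
    c=bot.read_camera(n); np.savez('pics/'+f+'.npz',**c)
    cv2.imwrite('pics/'+f+'.png',c['pixels'][:,:,::-1]); return c
def world(c,u,v,d=None):
    if d is None: d=c['depth'][int(v),int(u)]
    K=c['intrinsics']; p=np.linalg.inv(K)@np.array([u,v,1.])*d
    return c['R'].T@(p-c['t'])
def onz(c,u,v,z):
    K=c['intrinsics']; r=c['R'].T@np.linalg.inv(K)@np.array([u,v,1.]); o=-c['R'].T@c['t']
    return o+r*(z-o[2])/r[2]
def proj(c,X):
    p=c['intrinsics']@(c['R']@np.asarray(X)+c['t']); return p[:2]/p[2]
def crop(c,f,u0,v0,u1,v1,k):
    cv2.imwrite('pics/'+f+'.png',cv2.resize(c['pixels'][v0:v1,u0:u1,::-1],None,fx=k,fy=k,interpolation=cv2.INTER_CUBIC))
E
python3 - <<'E'
from h import *
snap('top','top0'); snap('scene','scene0'); s=bot.read_state(); print(s)
E
```

```text
{'time': 0.1, 'q': array([ 1.07913062e+00,  2.64647777e-01,  1.60523956e+00, -1.89327001e-05,
        1.27370963e+00, -3.68811669e-02]), 'joint_vel': array([ 8.53759653e-04, -1.09275702e-03, -3.76595069e-03, -4.16240142e-04,
       -7.52300666e-06,  3.01175441e-04]), 'joint_torque': array([ 1.03685616e-03, -5.16706967e+01, -3.68590701e+01,  1.02248428e-04,
        6.32180032e-03, -3.61001162e-05]), 'tool_pos': array([0.29619074, 0.60581036, 0.23180562]), 'tcp_rot': array([-7.08110465e-01, -3.06022796e+00,  3.04600101e-03]), 'wrist_force': array([-0.31984946,  0.41118695, -0.6064271 ]), 'torque': array([0.03574774, 0.03653929, 0.02535937]), 'width': 1.0005430088670069}
```

View pics/top0.png

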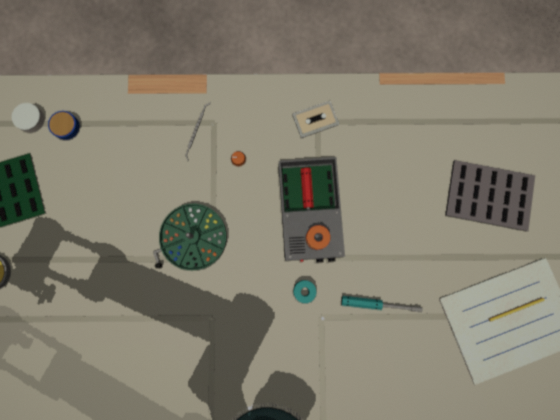

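View pics/scene0.png

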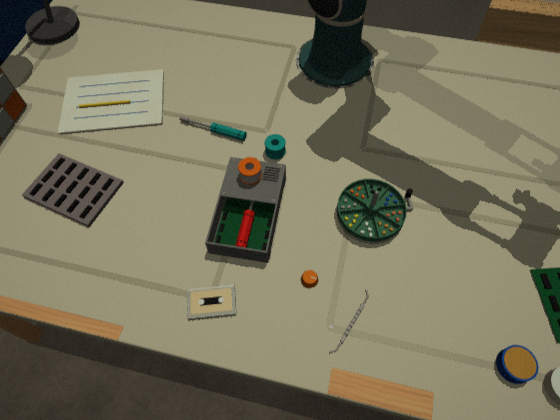

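The top view has +x up and +y left. The reel is at about (318,237), the red driver at (307,188), and the spindle at (194,234). I'll enlarge these areas and measure.

```bash
python3 - <<'E'
from h import *
c=dict(np.load('pics/top0.npz')); crop(c,'t_case',265,145,365,270,5)
crop(c,'t_car',145,190,245,280,6)
print(c['intrinsics'],-c['R'].T@c['t'],c['R'])
for n,u,v in [('tl',281,158),('tr',336,158),('reel',318,228),('reel',310,237),('han',307,188),('desk',250,300)]:
    print(n,world(c,u,v).round(4))
s=dict(np.load('pics/scene0.npz')); crop(s,'s_case',200,145,300,265,5); crop(s,'s_car',325,170,425,250,6); print(-s['R'].T@s['t'])
E
```

```text
[[504.18195981   0.         273.37678322]
 [  0.         504.18195981 199.19409656]
 [  0.           0.           1.        ]] [ 0.41726163 -0.01449183  1.22902431] [[-0.00693661 -0.99997381  0.00206698]
 [-0.98981748  0.00657224 -0.14219062]
 [ 0.14217331 -0.00303225 -0.98983714]]
tl [ 0.6972 -0.038   0.0009]
tr [ 0.6839 -0.1678  0.0556]
reel [ 0.5137 -0.1179  0.0967]
reel [ 0.4936 -0.0996  0.0967]
han [ 0.6174 -0.0999  0.0227]
desk [ 0.3503  0.0395 -0.0021]
[1.06058098 0.10539431 0.94301563]
```

View pics/t_case.png

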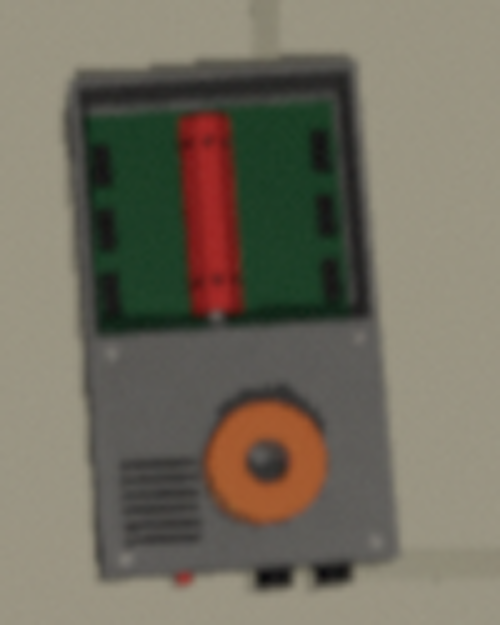

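View pics/t_car.png

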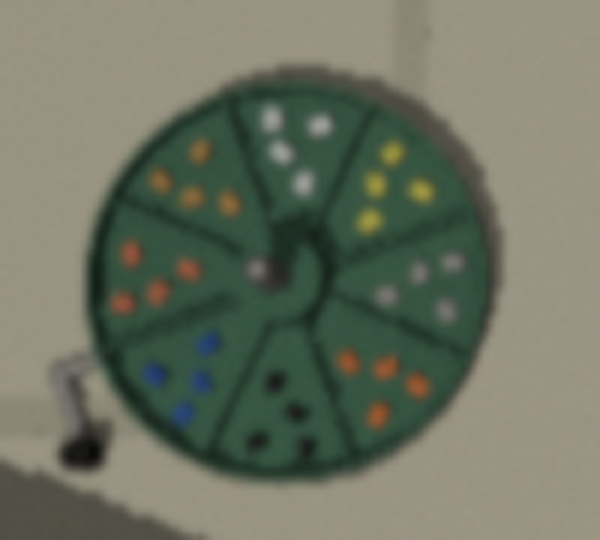

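View pics/s_case.png

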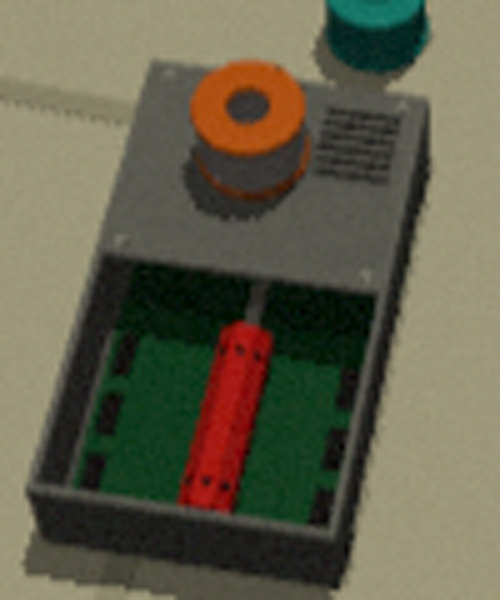

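View pics/s_car.png

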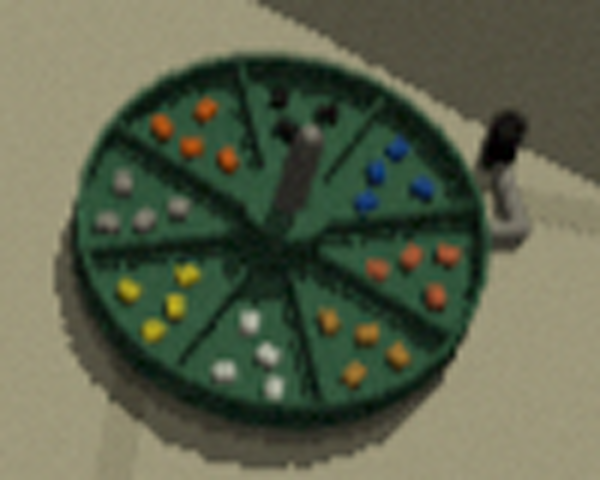

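```bash
python3 - <<'E'
from h import *
c=dict(np.load('pics/top0.npz'));s=dict(np.load('pics/scene0.npz'))
T=lambda u,v:(265+u/5-.4,145+v/5-.4); C=lambda u,v:(145+u/6-.4,190+v/6-.4)
S=lambda u,v:(200+u/5-.4,145+v/5-.4); SC=lambda u,v:(325+u/6-.4,170+v/6-.4)
P=lambda n,c,uv,z:print(n,onz(c,*uv,z).round(4))
P('reel top',c,T(267,461),.095);P('reel scene',s,S(249,107),.095)
for u,v in[(75,72),(355,58),(397,560),(100,578)]:P('case',c,T(u,v),.055)
for u,v in[(153,62),(428,98),(335,535),(28,490)]:P('caseS',s,S(u,v),.055)
P('spin',c,C(257,268),.1);P('spinS',s,SC(309,133),.1);P('boss',c,C(277,270),.05)
P('carrim',c,C(292,282),.034)
P('carrimS',s,SC(283,237),.034)
P('butt',c,T(205,115),.03);P('front',c,T(217,315),.03)
P('frontS',s,S(247,330),.028);P('buttS',s,S(208,500),.03)
q=bot.read_state(); print(Ro.from_rotvec(q['tcp_rot']).as_matrix().round(3))
# depth-based
d=c['depth'];K=c['intrinsics'];v,u=np.mgrid[:420,:560]
p=np.stack([(u-K[0,2])/K[0,0]*d,(v-K[1,2])/K[1,1]*d,d],-1)-c['t'];w=p@c['R']
m=(w[...,2]>.085)&(w[...,2]<.11)&(u>300)&(u<340)&(v>220)&(v<260);print('reelD',m.sum(),w[m].mean(0))
m=(w[...,2]>.075)&(w[...,2]<.12)&(u>150)&(u<230)&(v>200)&(v<270);print('spinD',m.sum(),w[m])
E
```

```text
reel top [ 0.4941 -0.1177  0.095 ]
reel scene [ 0.4964 -0.1175  0.095 ]
case [ 0.6824 -0.0336  0.055 ]
case [ 0.6884 -0.167   0.055 ]
case [ 0.4505 -0.1807  0.055 ]
case [ 0.4432 -0.0431  0.055 ]
caseS [ 0.4546 -0.181   0.055 ]
caseS [ 0.445  -0.0454  0.055 ]
caseS [ 0.678  -0.0311  0.055 ]
caseS [ 0.6882 -0.1668  0.055 ]
spin [0.5014 0.175  0.1   ]
spinS [0.503  0.1739 0.1   ]
boss [0.5043 0.1756 0.05  ]
carrim [0.5007 0.1722 0.034 ]
carrimS [0.5088 0.1757 0.034 ]
butt [ 0.6664 -0.0968  0.03  ]
front [ 0.5686 -0.101   0.03  ]
frontS [ 0.5746 -0.1016  0.028 ]
buttS [ 0.6638 -0.0944  0.03  ]
[[-0.898  0.439 -0.001]
 [ 0.439  0.898 -0.002]
 [ 0.    -0.002 -1.   ]]
reelD 381 [ 0.49354658 -0.11807869  0.09535315]
spinD 28 [[0.50457187 0.1790557  0.09553791]
 [0.50466173 0.17703808 0.09417322]
 [0.50437874 0.17420749 0.0976503 ]
 [0.5042018  0.17161752 0.09975088]
 [0.50492625 0.17094239 0.09014214]
 [0.50195173 0.17817354 0.100472  ]
 [0.50209358 0.17628917 0.09837913]
 [0.50155422 0.17288236 0.10536623]
 [0.50178706 0.17119921 0.1020604 ]
 [0.50199084 0.16944008 0.09914071]
 [0.50314648 0.16971102 0.08352454]
 [0.49985149 0.17845769 0.09857517]
 [0.49969389 0.17588818 0.10052455]
 [0.49975236 0.17381951 0.09951609]
 [0.49988274 0.17190913 0.09752233]
 [0.50004709 0.17006668 0.09506258]
 [0.50073703 0.16937228 0.08540125]
 [0.49772507 0.17869388 0.09695871]
 [0.49765953 0.17633126 0.09766661]
 [0.49757451 0.1739257  0.09864884]
 [0.49775967 0.17215037 0.09582817]
 [0.497921   0.17030944 0.09334185]
 [0.4987284  0.16992126 0.08175627]
 [0.49553501 0.17657866 0.09596801]
 [0.49533353 0.17388475 0.0986643 ]
 [0.49561363 0.17234976 0.09438761]
 [0.49614564 0.17139165 0.08646067]
 [0.49672411 0.17051079 0.07785756]]
```

Call:
{"method": "servo_tool", "body": {
  "moves": [
    [0,[-0.03,-0.02,0],-0.125],
    [0,[-0.03,-0.03,0],-0.125],
    [0,[-0.02,-0.035,0],-0.125],
    [0,[-0.01,-0.04,0],-0.125],
    [0,[0,-0.04,0],0],
    [0,[0,-0.04,0],0],
    [0,[0,-0.04,0],0],
    [0,[0,-0.04,0],0]
  ],
  "newtons": 30
}}

```text
time: 0.77
tool_pos: [0.3592, 0.2933, 0.2253]
tcp_rot: [0.093, -3.134, 0.007]
wrist_force: [1.2, -0.7, 0.1]
width: 0.999
```

```bash
cat >> h.py <<'E'
def rel(X,yaw=None):
    s=bot.read_state(); M=Ro.from_rotvec(s['tcp_rot']).as_matrix()
    d=M.T@(np.asarray(X)-s['tool_pos'])
    y=np.degrees(np.arctan2(M[1,1],M[0,1]))
    print('t',round(s['time'],2),'pos',s['tool_pos'].round(4),'shift',d.round(4),'yang',y.round(2),'turn',None if yaw is None else np.radians(y-yaw).round(4),'zax',M[:,2].round(3),'F',s['wrist_force'].round(1),'T',s['torque'].round(2),'w',round(s['width'],3),'q',s['q'].round(2))
E
python3 -c "
from h import *
rel([.4945,-.118,.15],92.6)"
```

```text
t 0.77 pos [0.3592 0.2933 0.2253] shift [-0.1111 -0.4183  0.0765] yang 93.39 turn 0.0139 zax [-0.006 -0.005 -1.   ] F [ 1.2 -0.7  0.1] T [-0.01 -0.08  0.01] w 0.999 q [ 0.63 -0.13  2.04 -0.    1.24 -1.  ]
```

Call:
{"method": "servo_tool", "body": {
  "moves": [
    [0,[-0.015,-0.041,0],0.014],
    [0,[-0.015,-0.041,0],0],
    [0,[-0.015,-0.041,0],0],
    [0,[-0.015,-0.041,0],0],
    [0,[-0.015,-0.041,0],0],
    [0,[-0.012,-0.041,0.0],0],
    [0,[-0.012,-0.041,0],0],
    [0,[-0.01,-0.041,0],0]
  ]
}}

```text
time: 1.43
tool_pos: [0.4717, -0.0204, 0.224]
tcp_rot: [0.076, -3.134, 0.008]
wrist_force: [1.4, -0.2, 0.0]
width: 1.0
```

```bash
python3 -c "
from h import *
rel([.4945,-.118,.15],92.6)"
```

```text
t 1.43 pos [ 0.4717 -0.0204  0.224 ] shift [-0.0185 -0.0983  0.0744] yang 92.8 turn 0.0034 zax [-0.007 -0.005 -1.   ] F [ 1.4 -0.2  0. ] T [0.03 0.04 0.01] w 1.0 q [-0.09 -0.12  2.03 -0.01  1.24 -1.71]
```

Call:
{"method": "servo_tool", "body": {
  "moves": [
    [0,[-0.005,-0.03,0],0.003],
    [0,[-0.005,-0.03,0],0],
    [0,[-0.004,-0.023,0],0],
    [0,[-0.003,-0.012,0.01],0],
    [0,[0,0,0.02],0],
    [0,[0,0,0.02],0],
    [0,[0,0,0.01],0],
    [0,[0,0,0],0]
  ]
}}

```text
time: 2.1
tool_pos: [0.4934, -0.1309, 0.1614]
tcp_rot: [0.05, -3.135, 0.013]
wrist_force: [0.1, 0.8, -0.7]
width: 1.004
```

```bash
python3 -c "
from h import *
rel([.4945,-.118,.09],92.6)
c=snap('wrist','w1')
print(-c['R'].T@c['t'],proj(c,[.4945,-.118,.095]))"
```

```text
t 2.1 pos [ 0.4934 -0.1309  0.1614] shift [-0.0019  0.0134  0.0713] yang 91.84 turn -0.0133 zax [-0.006 -0.008 -1.   ] F [ 0.1  0.8 -0.7] T [-0.02  0.01  0.  ] w 1.004 q [-0.3   0.01  2.03 -0.01  1.11 -1.9 ]
[ 0.42357738 -0.13263661  0.30157172] [304.56191914 228.63058785]
```

View pics/w1.png

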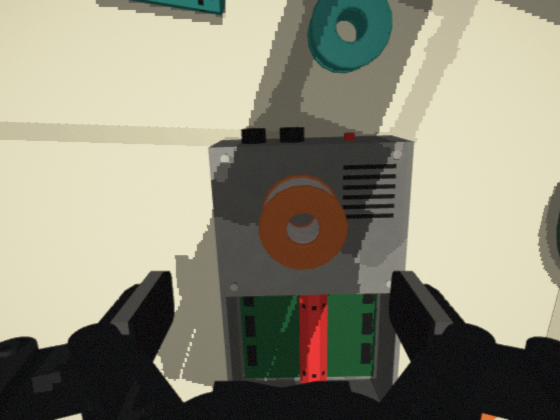

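The wrist view shows the reel's top centre at (303,228). The prediction was (304.6,228.6), so the position agrees within 1 mm. Next I descend.

Call:
{"method": "servo_tool", "body": {
  "moves": [
    [0,[-0.002,0.012,0],0],
    [0,[0,0.0,0.01],0],
    [0,[0,0,0.015],0],
    [0,[0,0,0.015],0],
    [0,[0,0,0.012],0],
    [0,[0,0,0.006],0],
    [0,[0,0,0],0],
    [0,[0,0,0],0]
  ]
}}

```text
time: 2.82
tool_pos: [0.5006, -0.1145, 0.1073]
tcp_rot: [-0.062, 3.135, -0.017]
wrist_force: [0.9, -0.4, 0.4]
width: 0.999
```

```bash
python3 -c "
from h import *
rel([.4945,-.118,.088],92.6)"
```

```text
t 2.82 pos [ 0.5006 -0.1145  0.1073] shift [ 0.0064 -0.003   0.0193] yang 92.25 turn -0.006 zax [ 0.006 -0.011 -1.   ] F [ 0.9 -0.4  0.4] T [-0.07  0.02 -0.02] w 0.999 q [-0.27  0.07  2.08 -0.01  0.99 -1.87]
```

Call:
{"method": "servo_tool", "body": {
  "moves": [
    [0,[0.005,-0.003,0],-0.005],
    [0,[0,0,0.005],0],
    [0,[0,0,0.005],0],
    [0,[0,0,0.005],0],
    [0,[0,0,0.003],0],
    [0,[0,0,0],0],
    [0,[0,0,0],0],
    [0,[0,0,0],0]
  ]
}}

```text
time: 3.48
tool_pos: [0.4977, -0.1188, 0.0907]
tcp_rot: [-0.071, 3.129, -0.02]
wrist_force: [0.7, 0.1, 0.0]
width: 1.002
```

```bash
python3 -c "
from h import *
rel([.4945,-.118,.088],92.6)"
```

```text
t 3.48 pos [ 0.4977 -0.1188  0.0907] shift [0.0032 0.0009 0.0027] yang 92.59 turn -0.0002 zax [ 0.012 -0.013 -1.   ] F [0.7 0.1 0. ] T [0.01 0.02 0.01] w 1.002 q [-0.28  0.08  2.1  -0.01  0.95 -1.89]
```

Call:
{"method": "servo_tool", "body": {
  "moves": [
    [0,[0.0035,0.001,0],0],
    [0,[0,0,0],0],
    [80,[0,0,0],0],
    [160,[0,0,0],0],
    [255,[0,0,0],0],
    [255,[0,0,0],0],
    [255,[0,0,0],0],
    [255,[0,0,0],0]
  ],
  "newtons": 40
}}

```text
time: 4.15
tool_pos: [0.4943, -0.1179, 0.0917]
tcp_rot: [-0.071, 3.128, -0.021]
wrist_force: [0.1, -0.1, 0.3]
width: 0.585
```

```bash
python3 -c "
from h import *
rel([.4945,-.118,.088],92.6)
c=snap('wrist','w2')"
```

```text
t 4.15 pos [ 0.4943 -0.1179  0.0917] shift [-0.0001 -0.      0.0037] yang 92.58 turn -0.0003 zax [ 0.013 -0.013 -1.   ] F [ 0.1 -0.1  0.3] T [0.06 0.02 0.02] w 0.585 q [-0.28  0.07  2.1  -0.01  0.95 -1.89]
```

View pics/w2.png

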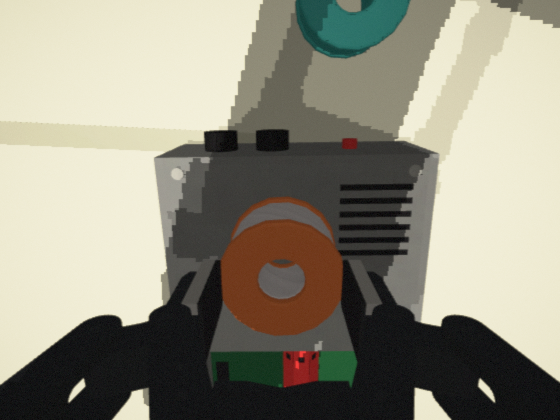

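The jaws have the reel (ring centre at (282,281)), but the width is a bit under 54 mm. I'll lift and recheck.

Call:
{"method": "servo_tool", "body": {
  "moves": [
    [255,[0,0,0],0],
    [255,[0,0,-0.005],0],
    [255,[0,0,-0.015],0],
    [255,[0,0,-0.02],0],
    [255,[0,0,-0.02],0],
    [255,[0,0,-0.02],0],
    [255,[0,0,-0.015],0],
    [255,[0,0,-0.005],0]
  ]
}}

```text
time: 4.87
tool_pos: [0.4884, -0.1154, 0.1912]
tcp_rot: [-0.071, 3.14, -0.015]
wrist_force: [0.7, 0.3, -0.8]
width: 0.583
```

```bash
python3 -c "
from h import *
rel([.5015,.174,.17],92.6)
c=snap('wrist','w3');snap('scene','s3')"
```

```text
t 4.87 pos [ 0.4884 -0.1154  0.1912] shift [-0.0262  0.2887  0.0185] yang 92.58 turn -0.0003 zax [ 0.001 -0.01  -1.   ] F [ 0.7  0.3 -0.8] T [ 0.03 -0.03 -0.01] w 0.583 q [-0.28 -0.04  2.02 -0.01  1.16 -1.89]
```

View pics/w3.png

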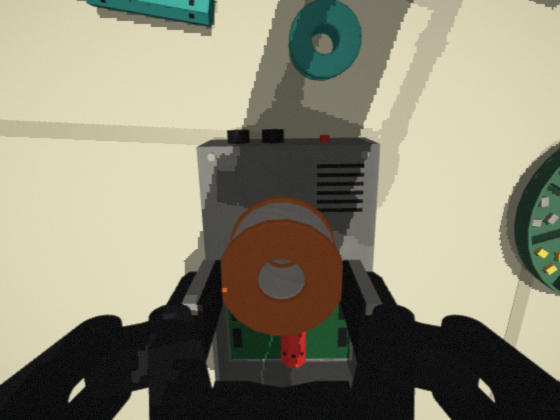

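View pics/s3.png

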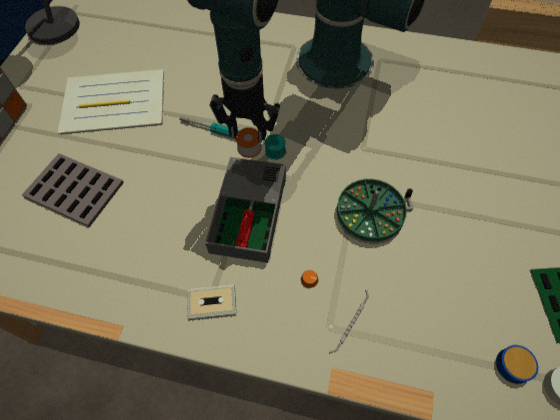

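Call:
{"method": "servo_tool", "body": {
  "moves": [
    [255,[-0.005,0.03,0],0],
    [255,[-0.003,0.04,0],0],
    [255,[-0.003,0.04,0],0],
    [255,[-0.003,0.04,0],0],
    [255,[-0.003,0.04,0],0],
    [255,[-0.003,0.04,0],0],
    [255,[-0.003,0.035,0.005],0],
    [255,[-0.003,0.02,0.005],0]
  ]
}}

```text
time: 5.63
tool_pos: [0.4974, 0.1757, 0.1661]
tcp_rot: [0.051, -3.13, 0.02]
wrist_force: [-0.0, 0.3, -1.3]
width: 0.584
```

```bash
python3 -c "
from h import *
rel([.5015,.174,.15],92.6)"
```

```text
t 5.63 pos [0.4974 0.1757 0.1661] shift [-0.0042 -0.0016  0.0161] yang 91.86 turn -0.0129 zax [-0.011 -0.013 -1.   ] F [-0.   0.3 -1.3] T [-0.   -0.05  0.01] w 0.584 q [ 0.3   0.05  1.98 -0.01  1.13 -1.3 ]
```

Call:
{"method": "servo_tool", "body": {
  "moves": [
    [255,[-0.003,-0.0015,0],0],
    [255,[0,0,0.005],0],
    [255,[0,0,0.005],0],
    [255,[0,0,0],0],
    [255,[0,0,0],0],
    [255,[0,0,0],0],
    [255,[0,0,0],0],
    [255,[0,0,0],0]
  ]
}}

```text
time: 6.3
tool_pos: [0.495, 0.1732, 0.1466]
tcp_rot: [0.054, -3.116, 0.026]
wrist_force: [0.4, -0.5, -1.6]
width: 0.583
```

```bash
python3 -c "
from h import *
rel([.5015,.174,.15],92.6)
c=snap('wrist','w4');s=snap('scene','s4');t=snap('top','t4')
crop(s,'s4c',310,110,430,260,4);crop(t,'t4c',140,180,260,290,5)"
```

```text
t 6.3 pos [0.495  0.1732 0.1466] shift [-0.0064  0.0005 -0.0036] yang 91.98 turn -0.0108 zax [-0.024 -0.017 -1.   ] F [ 0.4 -0.5 -1.6] T [ 0.02 -0.07  0.03] w 0.583 q [ 0.3   0.07  1.99 -0.01  1.1  -1.31]
```

View pics/w4.png

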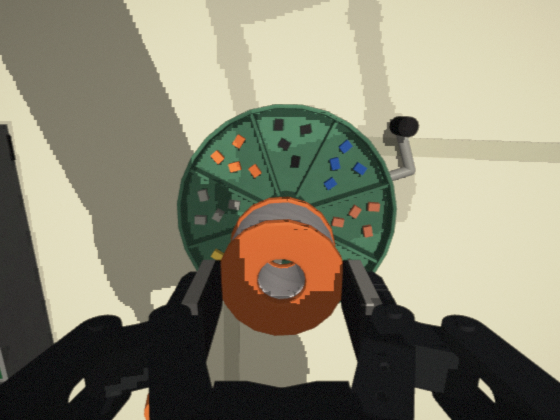

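View pics/s4c.png

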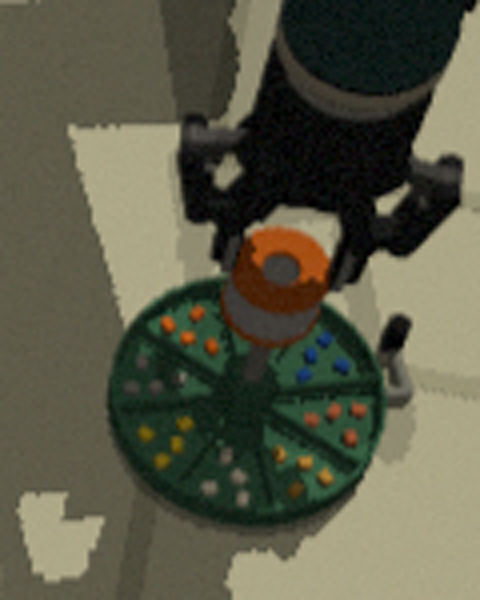

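View pics/t4c.png

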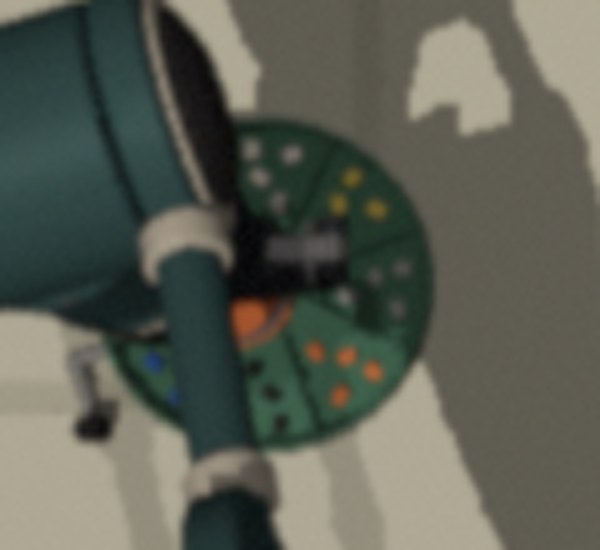

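```bash
python3 - <<'E'
from h import *
s=dict(np.load('pics/s4.npz'));w=dict(np.load('pics/w4.npz'))
S=lambda u,v:(310+u/4-.4,110+v/4-.4)
print('reel top scene',onz(s,*S(283,268),.150))
print('reel top wrist',onz(w,282,280,.150))
# carousel rim fit
pts=np.array([onz(w,u,v,.034)[:2] for u,v in [(178,205),(184,175),(196,150),(230,118),(287,104),(345,118),(396,210),(384,165)]])
A=np.c_[2*pts,np.ones(len(pts))];b=(pts**2).sum(1);x=np.linalg.lstsq(A,b,rcond=None)[0];print('car',x[:2],np.sqrt(x[2]+x[0]**2+x[1]**2))
r=pts-[0,0]
from scipy.optimize import least_squares
print(least_squares(lambda p:np.hypot(*(pts-p).T)-.08,x[:2]).x)
t=dict(np.load('pics/top0.npz'))
pts=np.array([onz(t,145+u/6-.4,190+v/6-.4,.034)[:2] for u,v in [(88,280),(288,82),(492,270),(290,480),(140,425),(435,140),(435,415),(140,140)]])
A=np.c_[2*pts,np.ones(len(pts))];b=(pts**2).sum(1);x=np.linalg.lstsq(A,b,rcond=None)[0];print('car top',x[:2],np.sqrt(x[2]+x[0]**2+x[1]**2))
E
```

```text
reel top scene [0.49644736 0.17354763 0.15      ]
reel top wrist [0.49487684 0.17302916 0.15      ]
car [0.50069317 0.1746813 ] 0.07813734468522571
[0.50319972 0.17484782]
car top [0.5020183  0.17398763] 0.07971614170953778
```

Call:
{"method": "servo_tool", "body": {
  "moves": [
    [255,[-0.0065,0.0005,0],0],
    [255,[0,0,0],0],
    [255,[-0.001,0,0],0],
    [255,[0,0,0],0],
    [255,[0,0,0],0],
    [255,[0,0,0.002],0],
    [255,[0,0,0.002],0],
    [255,[0,0,0],0]
  ]
}}

```text
time: 7.12
tool_pos: [0.5045, 0.1748, 0.1435]
tcp_rot: [0.054, -3.12, 0.024]
wrist_force: [-0.2, -0.6, -1.1]
width: 0.59
```

```bash
python3 -c "
from h import *
rel([.502,.174,.0867],92.6)"
```

```text
t 7.12 pos [0.5045 0.1748 0.1435] shift [0.0013 0.0001 0.0568] yang 92.01 turn -0.0103 zax [-0.021 -0.016 -1.   ] F [-0.2 -0.6 -1.1] T [ 0.03 -0.01 -0.04] w 0.59 q [ 0.29  0.09  1.98 -0.01  1.1  -1.31]
```

Call:
{"method": "servo_tool", "body": {
  "moves": [
    [255,[0.001,0,0.004],0],
    [255,[0,0,0.005],0],
    [255,[0,0,0.005],0],
    [255,[0,0,0.005],0],
    [255,[0,0,0.005],0],
    [255,[0,0,0.003],0],
    [255,[0,0,0],0],
    [255,[0,0,0],0]
  ]
}}

```text
time: 7.78
tool_pos: [0.5013, 0.174, 0.1119]
tcp_rot: [0.055, -3.117, 0.026]
wrist_force: [0.1, -0.3, -1.1]
width: 0.586
```

```bash
python3 -c "
from h import *
rel([.502,.174,.0867],92.6)
snap('wrist','w5'); s=snap('scene','s5');crop(s,'s5c',310,110,430,260,4)"
```

```text
t 7.78 pos [0.5013 0.174  0.1119] shift [-0.0013  0.0004  0.0252] yang 92.03 turn -0.01 zax [-0.024 -0.017 -1.   ] F [ 0.1 -0.3 -1.1] T [-0.02 -0.01  0.07] w 0.586 q [ 0.29  0.12  2.01 -0.01  1.04 -1.31]
```

View pics/w5.png

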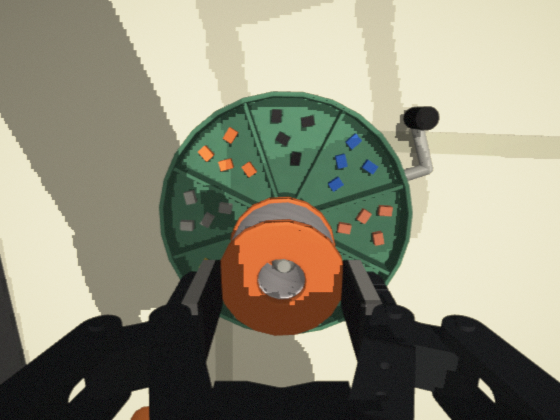

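View pics/s5c.png

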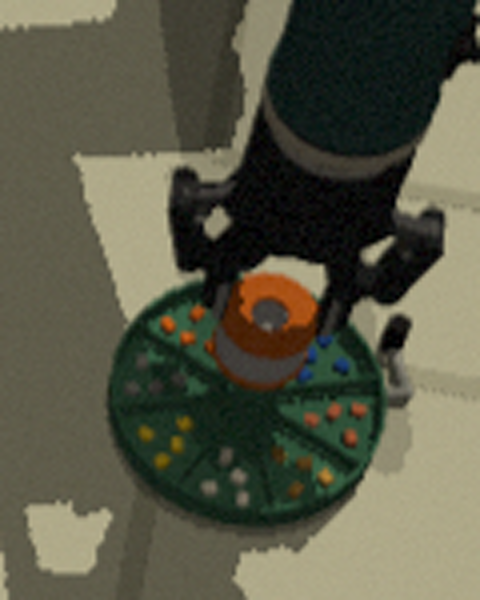

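The spindle tip is visible inside the bore at (283,266) and there is no contact force. I'll go on down.

Call:
{"method": "servo_tool", "body": {
  "moves": [
    [255,[-0.001,0,0.004],0],
    [255,[0,0,0.004],0],
    [255,[-0.0005,0,0.004],0],
    [255,[0,0,0.004],0],
    [255,[-0.0005,0,0.003],0],
    [255,[0,0,0.001],0],
    [255,[0,0,0],0],
    [255,[0,0,0],0]
  ]
}}

```text
time: 8.55
tool_pos: [0.504, 0.174, 0.0908]
tcp_rot: [0.055, -3.119, 0.025]
wrist_force: [0.2, 0.0, -1.8]
width: 0.587
```

```bash
python3 -c "
from h import *
rel([.502,.174,.0867],92.6)"
```

```text
t 8.55 pos [0.504  0.174  0.0908] shift [0.0019 0.0002 0.0042] yang 92.02 turn -0.0101 zax [-0.022 -0.016 -1.   ] F [ 0.2  0.  -1.8] T [-0.01 -0.05  0.  ] w 0.587 q [ 0.29  0.15  2.02 -0.01  1.   -1.31]
```

Call:
{"method": "servo_tool", "body": {
  "moves": [
    [255,[0.0015,0,0.001],0],
    [255,[0,0,0.0015],0],
    [255,[0,0,0.001],0],
    [255,[0,0,0.001],0],
    [255,[0,0,0.001],0],
    [255,[0,0,0.0005],0],
    [255,[0,0,0],0],
    [255,[0,0,0],0]
  ]
}}

```text
time: 9.22
tool_pos: [0.5033, 0.1742, 0.0875]
tcp_rot: [0.055, -3.121, 0.024]
wrist_force: [-1.2, -0.6, -1.8]
width: 0.586
```

```bash
python3 -c "
from h import *
rel([.502,.174,.0867],92.6)"
```

```text
t 9.22 pos [0.5033 0.1742 0.0875] shift [ 0.0013 -0.0001  0.0008] yang 92.03 turn -0.01 zax [-0.02  -0.016 -1.   ] F [-1.2 -0.6 -1.8] T [0.05 0.01 0.06] w 0.586 q [ 0.29  0.15  2.03 -0.01  0.99 -1.31]
```

Call:
{"method": "servo_tool", "body": {
  "moves": [
    [255,[0.001,0,0.001],0],
    [255,[0,0,0.001],0],
    [255,[0,0,0.001],0],
    [255,[0,0,0.001],0],
    [255,[0,0,0],0],
    [255,[0,0,0],0],
    [255,[0,0,0],0],
    [255,[0,0,0],0]
  ]
}}

```text
time: 9.88
tool_pos: [0.5034, 0.1744, 0.087]
tcp_rot: [0.055, -3.124, 0.023]
wrist_force: [-0.2, 0.9, 2.5]
width: 0.584
```

```bash
python3 -c "
from h import *
rel([.502,.174,.0867],92.6)"
```

```text
t 9.88 pos [0.5034 0.1744 0.087 ] shift [ 0.0014 -0.0003  0.0003] yang 92.03 turn -0.0099 zax [-0.017 -0.015 -1.   ] F [-0.2  0.9  2.5] T [-0.04  0.13 -0.01] w 0.584 q [ 0.29  0.15  2.03 -0.01  0.98 -1.31]
```

The reel is seated: Fz rose by about 4 N at the expected height. I release it and retreat straight up.

Call:
{"method": "servo_tool", "body": {
  "moves": [
    [200,[0,0,0],0],
    [100,[0,0,0],0],
    [0,[0,0,0],0],
    [0,[0,0,0],0],
    [0,[0,0,0],0],
    [0,[0,0,0],0],
    [0,[0,0,-0.01],0],
    [0,[0,0,-0.02],0]
  ]
}}

```text
time: 10.55
tool_pos: [0.5006, 0.1738, 0.1133]
tcp_rot: [0.055, -3.115, 0.027]
wrist_force: [0.4, 0.1, -0.7]
width: 1.0
```

Call:
{"method": "servo_tool", "body": {
  "moves": [
    [0,[0,0,-0.02],0],
    [0,[0,0,-0.025],0],
    [0,[0,0,-0.03],0],
    [0,[0,0,-0.03],0],
    [0,[0,0,-0.02],0],
    [0,[0,0,-0.01],0],
    [0,[0,-0.02,0],0],
    [0,[0,-0.03,0],0]
  ]
}}

```text
time: 11.22
tool_pos: [0.5076, 0.1299, 0.2654]
tcp_rot: [0.064, -3.125, 0.019]
wrist_force: [0.4, -0.2, 0.9]
width: 1.003
```

```bash
python3 -c "
from h import *
rel([.643,-.098,.2],92.5)
w=snap('wrist','w6'); s=snap('scene','s6');crop(s,'s6c',310,110,430,260,4)"
```

```text
t 11.22 pos [0.5076 0.1299 0.2654] shift [-0.1271 -0.2324  0.0661] yang 92.34 turn -0.0028 zax [-0.016 -0.013 -1.   ] F [ 0.4 -0.2  0.9] T [-0.02 -0.02  0.04] w 1.003 q [ 0.21 -0.03  1.87 -0.01  1.32 -1.4 ]
```

View pics/s6c.png

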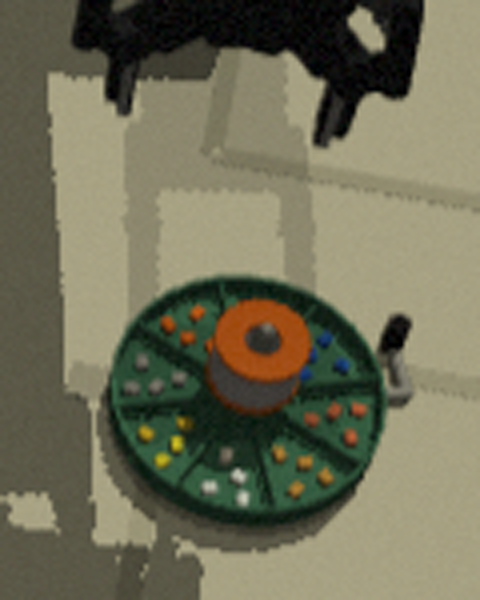

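View pics/w6.png

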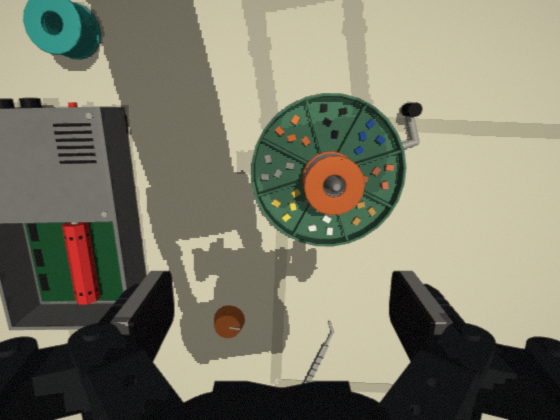

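The reel sits on the spindle with the tip showing in its bore. Next is the driver, with the jaws partly closed.

Call:
{"method": "servo_tool", "body": {
  "moves": [
    [120,[-0.015,-0.03,0],0],
    [120,[-0.02,-0.037,0],0],
    [120,[-0.02,-0.037,0],0],
    [120,[-0.02,-0.037,0.005],0],
    [120,[-0.02,-0.035,0.01],0],
    [120,[-0.015,-0.025,0.01],0],
    [120,[-0.008,-0.012,0.01],0],
    [120,[0,0,0.01],0]
  ]
}}

```text
time: 11.98
tool_pos: [0.6368, -0.0877, 0.2203]
tcp_rot: [0.059, -3.128, 0.018]
wrist_force: [0.4, -0.1, -0.8]
width: 0.53
```

```bash
python3 -c "
from h import *
rel([.643,-.098,.15],92.5)
w=snap('wrist','w7')"
```

```text
t 11.98 pos [ 0.6368 -0.0877  0.2203] shift [-0.0067 -0.0097  0.0704] yang 92.15 turn -0.0061 zax [-0.012 -0.012 -1.   ] F [ 0.4 -0.1 -0.8] T [0.03 0.   0.02] w 0.53 q [-0.17  0.22  1.68 -0.01  1.25 -1.77]
```

View pics/w7.png

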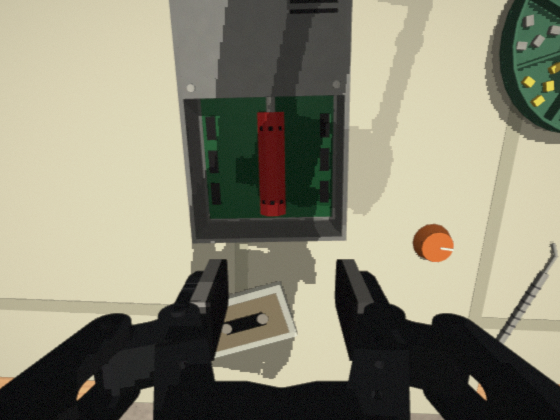

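The wrist view shows the handle from about (270,113) to (272,215), with the cover edge at row 97.

```bash
python3 - <<'E'
from h import *
w=dict(np.load('pics/w7.npz'))
for n,u,v,z in [('front',269.5,113,.03),('butt',272.5,214,.03),('edgeL',184,98,.055),('edgeR',352,96,.055),('wallTR',347,240,.055),('wallTL',192,242,.055)]: print(n,onz(w,u,v,z).round(4))
print(world(w,271,170))
E
```

```text
front [ 0.5738 -0.1029  0.03  ]
butt [ 0.6657 -0.0975  0.03  ]
edgeL [ 0.5642 -0.1707  0.055 ]
edgeR [ 0.5578 -0.0365  0.055 ]
wallTR [ 0.6797 -0.0301  0.055 ]
wallTL [ 0.6872 -0.1679  0.055 ]
[ 0.62410627 -0.100149    0.02927023]
```

Call:
{"method": "servo_tool", "body": {
  "moves": [
    [130,[-0.007,-0.01,0.01],-0.012],
    [130,[0,0,0.025],0],
    [130,[0,0,0.025],0],
    [130,[0,0,0.025],0],
    [130,[0,0,0.015],0],
    [130,[0,0,0.005],0],
    [130,[0,0,0],0],
    [130,[0,0,0],0]
  ],
  "newtons": 40
}}

```text
time: 12.7
tool_pos: [0.6345, -0.0865, 0.1065]
tcp_rot: [0.085, -3.115, 0.005]
wrist_force: [0.1, -0.3, 0.6]
width: 0.489
```

```bash
python3 -c "
from h import *
rel([.643,-.0985,.038],93)"
```

```text
t 12.7 pos [ 0.6345 -0.0865  0.1065] shift [-0.0096 -0.0123  0.0684] yang 93.14 turn 0.0025 zax [-0.026 -0.004 -1.   ] F [ 0.1 -0.3  0.6] T [0.02 0.   0.04] w 0.489 q [-0.17  0.32  1.78 -0.01  1.07 -1.79]
```

Call:
{"method": "servo_tool", "body": {
  "moves": [
    [130,[-0.006,-0.008,0],0],
    [130,[-0.002,-0.003,0],0],
    [130,[0,0,0.01],0],
    [130,[0,0,0.01],0],
    [130,[0,0,0.005],0],
    [130,[0,0,0],0],
    [130,[0,0,0],0],
    [130,[0,0,0],0]
  ]
}}

```text
time: 13.37
tool_pos: [0.6473, -0.0981, 0.085]
tcp_rot: [0.086, -3.124, 0.008]
wrist_force: [-0.7, -0.5, -0.2]
width: 0.491
```

```bash
python3 -c "
from h import *
rel([.643,-.0985,.038],93)
w=snap('wrist','w8')"
```

```text
t 13.37 pos [ 0.6473 -0.0981  0.085 ] shift [0.0036 0.0001 0.0471] yang 93.17 turn 0.0029 zax [-0.017 -0.006 -1.   ] F [-0.7 -0.5 -0.2] T [-0.01  0.01 -0.06] w 0.491 q [-0.18  0.36  1.77 -0.01  1.03 -1.8 ]
```

View pics/w8.png

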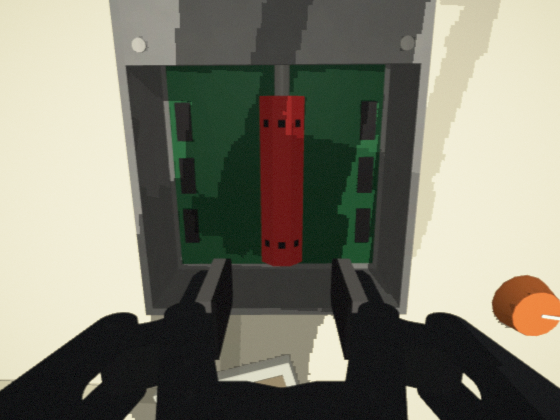

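The handle sits centred between the jaws at column 281. Descending.

Call:
{"method": "servo_tool", "body": {
  "moves": [
    [130,[0.003,0,0.005],0],
    [130,[0,0,0.008],0],
    [130,[0,0,0.008],0],
    [130,[0,0,0.008],0],
    [130,[0,0,0.006],0],
    [130,[0,0,0.003],0],
    [130,[0,0,0],0],
    [130,[0,0,0],0]
  ]
}}

```text
time: 14.08
tool_pos: [0.6425, -0.0983, 0.0423]
tcp_rot: [0.087, -3.122, 0.007]
wrist_force: [-0.0, 0.2, -0.4]
width: 0.49
```

```bash
python3 -c "
from h import *
rel([.643,-.0985,.038],93)"
```

```text
t 14.08 pos [ 0.6425 -0.0983  0.0423] shift [-0.0005 -0.0003  0.0043] yang 93.18 turn 0.0031 zax [-0.018 -0.005 -1.   ] F [-0.   0.2 -0.4] T [ 0.02 -0.01 -0.  ] w 0.49 q [-0.19  0.4   1.8  -0.01  0.96 -1.81]
```

Call:
{"method": "servo_tool", "body": {
  "moves": [
    [130,[0,0,0.003],0],
    [130,[0,0,0.001],0],
    [160,[0,0,0],0],
    [200,[0,0,0],0],
    [255,[0,0,0],0],
    [255,[0,0,0],0],
    [255,[0,0,0],0],
    [255,[0,0,0],0]
  ],
  "newtons": 30
}}

```text
time: 14.75
tool_pos: [0.6439, -0.0985, 0.0395]
tcp_rot: [0.087, -3.125, 0.008]
wrist_force: [1.6, -1.0, 0.3]
width: 0.0
```

```bash
python3 -c "
from h import *
rel([.643,-.0985,.038],93)"
```

```text
t 14.75 pos [ 0.6439 -0.0985  0.0395] shift [0.0009 0.0001 0.0015] yang 93.18 turn 0.0031 zax [-0.015 -0.006 -1.   ] F [ 1.6 -1.   0.3] T [-0.07  0.01 -0.03] w 0.0 q [-0.19  0.4   1.8  -0.01  0.95 -1.81]
```

The width reads 0, so the jaws shut on nothing. I need a look.

```bash
python3 -c "
from h import *
w=snap('wrist','w9');s=snap('scene','s9');crop(s,'s9c',190,120,310,270,4)"
```

```text
(no output)
```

View pics/w9.png

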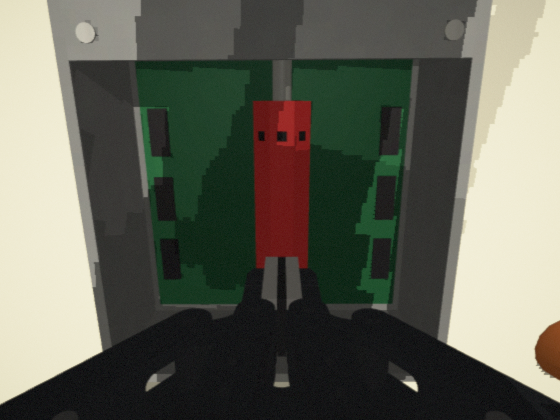

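View pics/s9c.png

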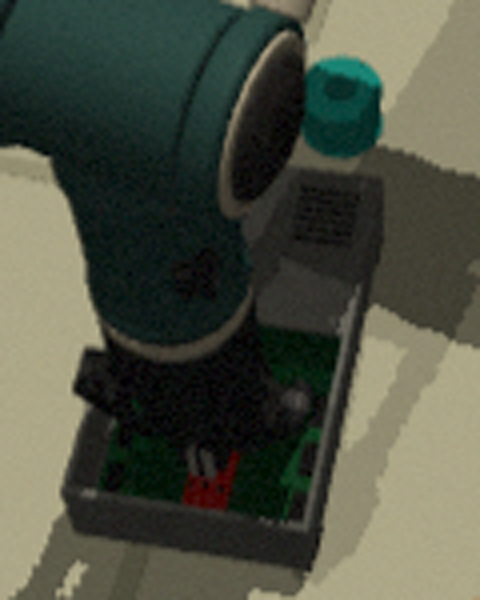

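The jaws closed above the handle, with the tips at (282,258) over the red. I'll measure the true tip height from the depth image.

```bash
python3 - <<'E'
from h import *
w=dict(np.load('pics/w9.npz'))
for u,v in [(270,259),(294,259),(270,265),(294,270),(270,280),(294,290),(270,300),(282,150),(282,230),(262,250),(302,250),(258,255),(282,110),(200,200)]: print(u,v,world(w,u,v).round(4))
print('cam',-w['R'].T@w['t'])
rel([.643,-.0985,.038],93)
crop(w,'w9c',230,220,340,330,6)
w=dict(np.load('pics/w8.npz'))
for u,v in [(282,110),(282,200),(282,250),(220,262),(345,262),(224,262)]: print(u,v,world(w,u,v).round(4))
E
```

```text
270 259 [ 0.6342 -0.1041  0.0441]
294 259 [ 0.6337 -0.0945  0.0439]
270 265 [ 0.6343 -0.1039  0.0495]
294 270 [ 0.6342 -0.0947  0.0533]
270 280 [ 0.6349 -0.1035  0.0612]
294 290 [ 0.634  -0.0952  0.0695]
270 300 [ 0.6352 -0.103   0.0748]
282 150 [ 0.5921 -0.1016  0.0298]
282 230 [ 0.6265 -0.0997  0.0297]
262 250 [ 0.6385 -0.1082  0.0243]
302 250 [ 0.6376 -0.09    0.024 ]
258 255 [ 0.6413 -0.11    0.0238]
282 110 [ 0.5764 -0.1025  0.0295]
200 200 [ 0.6214 -0.1404  0.0059]
cam [ 0.57536207 -0.10222827  0.18036997]
t 14.85 pos [ 0.6439 -0.0985  0.0395] shift [0.0009 0.     0.0015] yang 93.18 turn 0.0032 zax [-0.015 -0.006 -1.   ] F [-0.2 -0.4  0.2] T [-0.01 -0.03 -0.06] w 0.002 q [-0.19  0.4   1.8  -0.01  0.95 -1.81]
282 110 [ 0.58   -0.1022  0.029 ]
282 200 [ 0.6278 -0.0995  0.0298]
282 250 [ 0.6581 -0.0979  0.028 ]
220 262 [ 0.6389 -0.1234  0.092 ]
345 262 [ 0.6365 -0.0739  0.0913]
224 262 [ 0.6386 -0.1217  0.0926]
```

View pics/w9c.png

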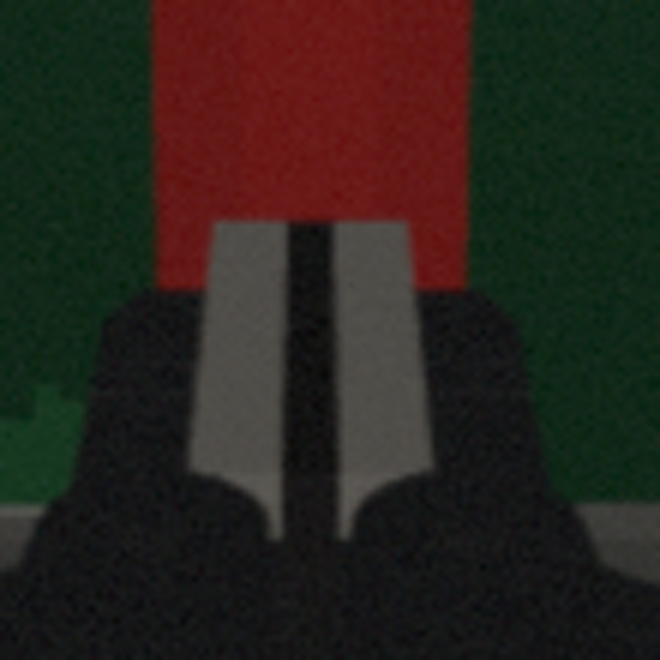

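```bash
python3 - <<'E'
from h import *
for f in ['w2','w3']:
    w=dict(np.load(f'pics/{f}.npz'))
    for u,v in [(245,300),(320,300),(282,325),(215,264),(215,262),(348,264),(350,280),(282,340)]: print(f,u,v,world(w,u,v).round(4),w['depth'][v,u])
w=dict(np.load('pics/w2.npz'));crop(w,'w2c',180,230,390,400,3)
E
```

```text
w2 245 300 [ 0.5052 -0.1334  0.0933] 0.15572998
w2 320 300 [ 0.5038 -0.1015  0.0929] 0.15574618
w2 282 325 [ 0.5159 -0.1172  0.0944] 0.15783325
w2 215 264 [ 0.4854 -0.1446  0.1008] 0.14273784
w2 215 262 [ 0.4853 -0.1449  0.0991] 0.1443113
w2 348 264 [ 0.4831 -0.0928  0.1001] 0.14274088
w2 350 280 [ 0.4844 -0.0937  0.1107] 0.13297854
w2 282 340 [ 0.554  -0.1159  0.0537] 0.20805682
w3 245 300 [ 0.4992 -0.1309  0.1928] 0.15553302
w3 320 300 [ 0.4969 -0.0992  0.194 ] 0.15385759
w3 282 325 [ 0.5097 -0.1146  0.1941] 0.15737328
w3 215 264 [ 0.48   -0.1423  0.1994] 0.1437453
w3 215 262 [ 0.4794 -0.1424  0.1989] 0.14406566
w3 348 264 [ 0.4773 -0.0903  0.1998] 0.14281027
w3 350 280 [ 0.479  -0.0911  0.2099] 0.13359791
w3 282 340 [ 0.6418 -0.1099  0.0231] 0.3588338
```

View pics/w2c.png

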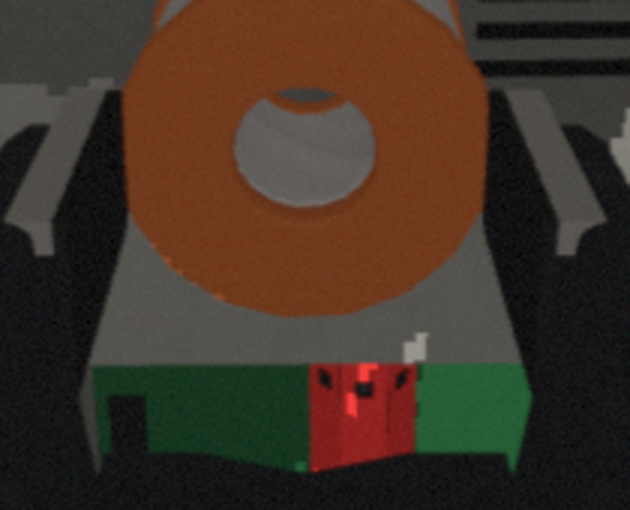

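```bash
python3 - <<'E'
from h import *
s=dict(np.load('pics/s6.npz'))
for u,v in [(340,136),(340,134),(339,132),(391,144),(391,142),(392,138)]: print(u,v,world(s,u,v).round(4))
s=dict(np.load('pics/s9.npz'))
for u,v in [(240,235),(241,236),(242,237),(242,239),(243,238)]: print(u,v,world(s,u,v).round(4))
crop(s,'s9d',220,215,265,255,14)
E
```

```text
340 136 [0.5208 0.0779 0.287 ]
340 134 [0.5223 0.0774 0.2945]
339 132 [0.5175 0.0748 0.2938]
391 144 [0.5177 0.1716 0.2864]
391 142 [0.5179 0.1705 0.2922]
392 138 [0.5169 0.1701 0.3024]
240 235 [ 0.6556 -0.0967  0.0608]
241 236 [ 0.6547 -0.0953  0.0548]
242 237 [ 0.655  -0.0932  0.0515]
242 239 [ 0.651  -0.0961  0.032 ]
243 238 [ 0.6536 -0.0919  0.0444]
```

View pics/s9d.png

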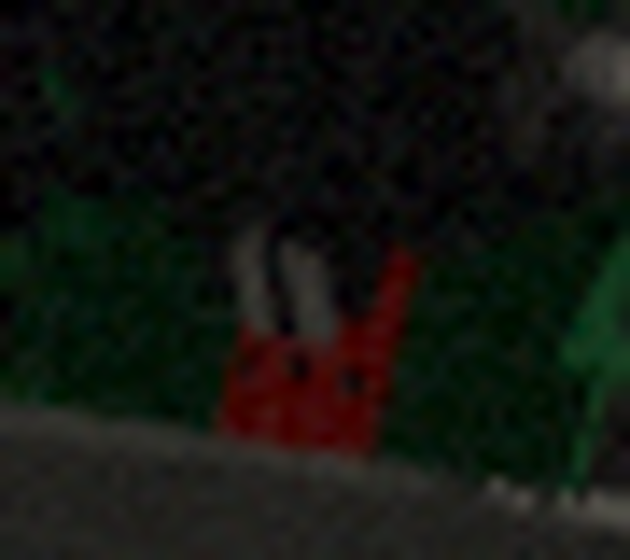

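Both cameras put the shut fingertips about 5 mm behind the reported TCP, which contradicts the stated 25 mm ahead. Before going lower I'll check where the gripper body and knuckles are relative to the tips.

```bash
python3 - <<'E'
from h import *
def cloud(c):
    d=c['depth'];K=c['intrinsics'];v,u=np.mgrid[:420,:560]
    p=np.stack([(u-K[0,2])/K[0,0]*d,(v-K[1,2])/K[1,1]*d,d],-1)-c['t'];w=p@c['R'];w[d==0]=np.nan;return w
for f,T in [('s3',(.4884,-.1154,.1912)),('s4',(.495,.1732,.1466)),('s6',(.5076,.1299,.2654)),('s9',(.6439,-.0985,.0395)),('w9',(.6439,-.0985,.0395)),('w8',(.6473,-.0981,.085))]:
    w=cloud(dict(np.load(f'pics/{f}.npz')))-np.array(T)
    dark=np.load(f'pics/{f}.npz')['pixels'].max(-1)<90
    print(f)
    for z0 in range(-10,120,10):
        m=(abs(w[...,0])<.07)&(abs(w[...,1])<.1)&(w[...,2]*1e3>=z0)&(w[...,2]*1e3<z0+10)
        if f[0]=='s' and T[2]<.1: m&=(w[...,2]+T[2]>.06)
        if m.sum(): print(z0,m.sum(),'x',(np.nanpercentile(w[m][:,0],[2,98])*1e3).round(),'y',(np.nanpercentile(w[m][:,1],[2,98])*1e3).round())
E
```

```text
s3
-10 81 x [-11.  27.] y [-18.  24.]
0 344 x [-23.  25.] y [-26.  23.]
10 53 x [-4. 14.] y [-38.  37.]
20 53 x [-5. 14.] y [-37.  38.]
30 52 x [-6. 13.] y [-38.  38.]
40 53 x [ 3. 16.] y [-49.  54.]
50 199 x [-10.  15.] y [-55.  54.]
60 113 x [-12.  18.] y [-58.  59.]
70 163 x [-6. 19.] y [-59.  61.]
80 133 x [ 5. 19.] y [-62.  63.]
90 224 x [ 2. 21.] y [-63.  66.]
100 335 x [-11.  21.] y [-64.  66.]
110 56 x [-7. 13.] y [-38.  41.]
s4
-10 70 x [-10.  26.] y [-24.  21.]
0 375 x [-22.  26.] y [-24.  25.]
10 37 x [-8. 13.] y [-38.  37.]
20 47 x [-3. 14.] y [-39.  38.]
30 41 x [-5. 14.] y [-38.  36.]
40 49 x [ 6. 17.] y [-44.  55.]
50 198 x [-9. 16.] y [-55.  56.]
60 98 x [-10.  20.] y [-56.  58.]
70 147 x [-1. 20.] y [-59.  61.]
80 138 x [ 5. 21.] y [-60.  65.]
90 189 x [ 2. 23.] y [-63.  66.]
100 318 x [-9. 22.] y [-65.  66.]
110 42 x [-2. 16.] y [-39.  42.]
s6
10 21 x [-6. 15.] y [-59.  44.]
20 62 x [-6. 14.] y [-61.  50.]
30 60 x [-5. 15.] y [-61.  50.]
40 45 x [ 5. 14.] y [-60.  50.]
50 88 x [-8. 17.] y [-70.  65.]
60 285 x [-10.  17.] y [-77.  67.]
70 300 x [-10.  20.] y [-76.  6
[... 559 characters left out ...]
.  39.] y [-76.  64.]
20 920 x [-10.  -4.] y [-14.  12.]
30 1261 x [-11.  12.] y [-16.  15.]
40 4221 x [-13.  11.] y [-32.  32.]
50 9092 x [-12.  12.] y [-38.  37.]
60 9183 x [-16.  11.] y [-47.  46.]
70 14154 x [-16.   0.] y [-54.  53.]
80 6516 x [-16.  -7.] y [-55.  52.]
90 8 x [-18. -16.] y [-19.  16.]
w8
-10 17 x [-7.  4.] y [-22.  21.]
0 720 x [-11.  11.] y [-33.  31.]
10 1219 x [-11.  11.] y [-34.  33.]
20 1468 x [-11.  11.] y [-34.  33.]
30 1855 x [-12.  12.] y [-28.  27.]
40 3063 x [-14.  -2.] y [-50.  49.]
50 11375 x [-13.  13.] y [-53.  53.]
60 6677 x [-16.  13.] y [-57.  56.]
70 13731 x [-16.  -0.] y [-59.  56.]
80 5803 x [-17.  -6.] y [-55.  52.]
90 20 x [-18. -16.] y [-15.  12.]
```

The whole hand sits about 29 mm farther back than reported, and it is consistent with itself: tips at TCP+5 mm, linkages from TCP+40 mm. The linkages stay within ±53 mm in y, so the well has room. I'll reopen and go 33 mm lower.

Call:
{"method": "servo_tool", "body": {
  "moves": [
    [130,[0,0,0],0],
    [130,[0,0,0],0],
    [130,[0,0,0],0],
    [130,[0,0,0],0],
    [130,[0,0,0.003],0],
    [130,[0,0,0.006],0],
    [130,[0,0,0.006],0],
    [130,[0,0,0.004],0]
  ],
  "newtons": 30
}}

```text
time: 15.52
tool_pos: [0.6446, -0.0988, 0.0203]
tcp_rot: [0.087, -3.128, 0.009]
wrist_force: [0.2, -0.7, 0.7]
width: 0.492
```

```bash
python3 -c "
from h import *
rel([.643,-.0985,.007],93)"
```

```text
t 15.52 pos [ 0.6446 -0.0988  0.0203] shift [0.0014 0.0004 0.0133] yang 93.18 turn 0.0032 zax [-0.012 -0.006 -1.   ] F [ 0.2 -0.7  0.7] T [-0.01  0.    0.04] w 0.492 q [-0.19  0.43  1.81 -0.01  0.91 -1.81]
```

Call:
{"method": "servo_tool", "body": {
  "moves": [
    [130,[0.001,0,0.003],0],
    [130,[0,0,0.003],0],
    [130,[0,0,0.003],0],
    [130,[0,0,0.002],0],
    [130,[0,0,0.001],0],
    [130,[0,0,0],0],
    [130,[0,0,0],0],
    [130,[0,0,0],0]
  ]
}}

```text
time: 16.18
tool_pos: [0.6426, -0.0988, 0.007]
tcp_rot: [0.087, -3.125, 0.008]
wrist_force: [-0.2, -0.5, 0.2]
width: 0.491
```

```bash
python3 -c "
from h import *
rel([.643,-.0985,.007],93)"
```

```text
t 16.18 pos [ 0.6426 -0.0988  0.007 ] shift [-0.0004  0.0003 -0.    ] yang 93.18 turn 0.0031 zax [-0.015 -0.006 -1.   ] F [-0.2 -0.5  0.2] T [ 0.04  0.02 -0.  ] w 0.491 q [-0.19  0.44  1.82 -0.01  0.89 -1.81]
```

Call:
{"method": "servo_tool", "body": {
  "moves": [
    [160,[0,0,0],0],
    [200,[0,0,0],0],
    [255,[0,0,0],0],
    [255,[0,0,0],0],
    [255,[0,0,0],0],
    [255,[0,0,0],0],
    [255,[0,0,0],0],
    [255,[0,0,0],0]
  ],
  "newtons": 30
}}

```text
time: 16.85
tool_pos: [0.6436, -0.0979, 0.0079]
tcp_rot: [0.086, -3.127, 0.006]
wrist_force: [-0.4, 0.3, 1.2]
width: 0.275
```

```bash
python3 -c "
from h import *
rel([.643,-.0985,.007],93)"
```

```text
t 16.85 pos [ 0.6436 -0.0979  0.0079] shift [ 0.0006 -0.0006  0.001 ] yang 93.15 turn 0.0026 zax [-0.013 -0.004 -1.   ] F [-0.4  0.3  1.2] T [ 0.06  0.04 -0.04] w 0.275 q [-0.19  0.44  1.82 -0.01  0.89 -1.81]
```

The handle is gripped (width 23 mm). I'll lift a little with a light grip so the driver can pivot in the pads.

Call:
{"method": "servo_tool", "body": {
  "moves": [
    [255,[0,0,-0.003],0],
    [255,[0,0,-0.004],0],
    [255,[0,0,-0.004],0],
    [255,[0,0,-0.004],0],
    [255,[0,0,-0.004],0],
    [255,[0,0,-0.003],0],
    [255,[0,0,0],0],
    [255,[0,0,0],0]
  ],
  "newtons": 20
}}

```text
time: 17.52
tool_pos: [0.6426, -0.0981, 0.0307]
tcp_rot: [0.086, -3.125, 0.006]
wrist_force: [0.5, -0.9, -1.4]
width: 0.273
```

```bash
python3 -c "
from h import *
rel([.643,-.0985,.04],93)
w=snap('wrist','w10');s=snap('scene','s10');crop(s,'s10c',190,120,310,270,4)
for u,v in [(282,110),(282,150),(282,200),(282,230)]: print(u,v,world(w,u,v).round(4))"
```

```text
t 17.52 pos [ 0.6426 -0.0981  0.0307] shift [-0.0002 -0.0005 -0.0093] yang 93.15 turn 0.0026 zax [-0.016 -0.004 -1.   ] F [ 0.5 -0.9 -1.4] T [ 0.04 -0.03  0.02] w 0.273 q [-0.19  0.41  1.81 -0.01  0.93 -1.81]
282 110 [ 0.5749 -0.102   0.0517]
282 150 [ 0.5875 -0.1013  0.0511]
282 200 [ 0.6043 -0.1004  0.0511]
282 230 [ 0.6147 -0.0998  0.052 ]
```

View pics/w10.png

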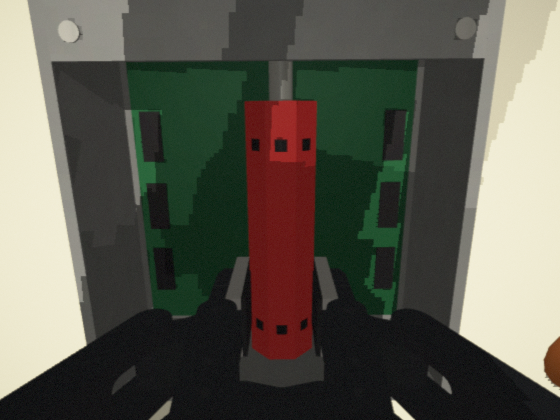

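Call:
{"method": "servo_tool", "body": {
  "moves": [
    [255,[0,0,-0.002],0],
    [255,[0,0,-0.003],0],
    [255,[0,0,-0.003],0],
    [255,[0,0,-0.003],0],
    [255,[0,0,-0.003],0],
    [255,[0,0,-0.002],0],
    [255,[0,0,0],0],
    [255,[0,0,0],0]
  ]
}}

```text
time: 18.28
tool_pos: [0.6413, -0.098, 0.0457]
tcp_rot: [0.086, -3.121, 0.006]
wrist_force: [0.0, -0.0, -4.3]
width: 0.272
```

```bash
python3 -c "
from h import *
rel([.643,-.0985,.066],93)
w=snap('wrist','w11')
for u,v in [(282,110),(282,150),(282,200),(282,230)]: print(u,v,world(w,u,v).round(4))"
```

```text
t 18.28 pos [ 0.6413 -0.098   0.0457] shift [-0.0013 -0.0007 -0.0203] yang 93.17 turn 0.003 zax [-0.019 -0.004 -1.   ] F [ 0.  -0.  -4.3] T [-0.02 -0.32  0.02] w 0.272 q [-0.19  0.39  1.8  -0.01  0.96 -1.81]
282 110 [ 0.5736 -0.102   0.0602]
282 150 [ 0.5867 -0.1012  0.0613]
282 200 [ 0.6039 -0.1003  0.0626]
282 230 [ 0.6146 -0.0997  0.0634]
```

It is pivoting: the handle slope is about 4.5° at about 3 N. I'll keep lifting.

Call:
{"method": "servo_tool", "body": {
  "moves": [
    [255,[0,0,-0.003],0],
    [255,[0,0,-0.003],0],
    [255,[0,0,-0.004],0],
    [255,[0,0,-0.004],0],
    [255,[0,0,-0.004],0],
    [255,[0,0,-0.003],0],
    [255,[0,0,0],0],
    [255,[0,0,0],0]
  ]
}}

```text
time: 19.0
tool_pos: [0.6403, -0.0974, 0.0679]
tcp_rot: [0.086, -3.119, 0.004]
wrist_force: [0.1, -0.3, -5.6]
width: 0.274
```

```bash
python3 -c "
from h import *
rel([.643,-.0985,.066],93)
w=snap('wrist','w12')
for u,v in [(282,110),(282,150),(282,200),(282,230)]: print(u,v,world(w,u,v).round(4))"
```

```text
t 19.0 pos [ 0.6403 -0.0974  0.0679] shift [-0.0027 -0.0012  0.0018] yang 93.15 turn 0.0026 zax [-0.022 -0.003 -1.   ] F [ 0.1 -0.3 -5.6] T [-0.03 -0.29 -0.04] w 0.274 q [-0.19  0.37  1.79 -0.01  1.   -1.81]
282 110 [ 0.5727 -0.1014  0.0645]
282 150 [ 0.5872 -0.1006  0.0699]
282 200 [ 0.6053 -0.0996  0.0752]
282 230 [ 0.6158 -0.0991  0.0793]
```

View pics/w12.png

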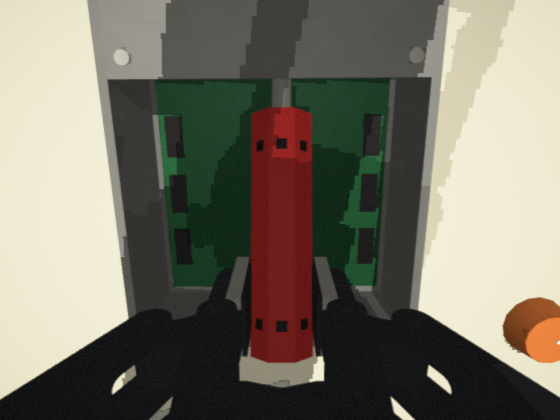

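The slope is now 19° and the butt is above the rim. I pull out along the driver's axis (+x, up).

Call:
{"method": "servo_tool", "body": {
  "moves": [
    [255,[-0.003,0.0,-0.003],0],
    [255,[-0.005,0,-0.003],0],
    [255,[-0.007,0.0005,-0.003],0],
    [255,[-0.007,0.0005,-0.003],0],
    [255,[-0.007,0,-0.003],0],
    [255,[-0.005,0,-0.003],0],
    [255,[-0.003,0,0],0],
    [255,[0,0,0],0]
  ]
}}

```text
time: 19.72
tool_pos: [0.6832, -0.0938, 0.0877]
tcp_rot: [0.086, -3.121, 0.005]
wrist_force: [0.3, -0.6, -1.4]
width: 0.274
```

```bash
python3 -c "
from h import *
rel([.643,-.0985,.066],93)
w=snap('wrist','w13')
for u,v in [(282,110),(282,150),(282,200),(282,230)]: print(u,v,world(w,u,v).round(4))"
```

```text
t 19.72 pos [ 0.6832 -0.0938  0.0877] shift [ 0.04   -0.0024  0.0225] yang 93.16 turn 0.0029 zax [-0.02  -0.004 -1.   ] F [ 0.3 -0.6 -1.4] T [ 0.01 -0.13  0.03] w 0.274 q [-0.17  0.42  1.68 -0.01  1.06 -1.79]
282 110 [ 0.6157 -0.0978  0.0814]
282 150 [ 0.6305 -0.097   0.0871]
282 200 [ 0.6485 -0.096   0.0939]
282 230 [ 0.6591 -0.0954  0.0981]
```

View pics/w13.png

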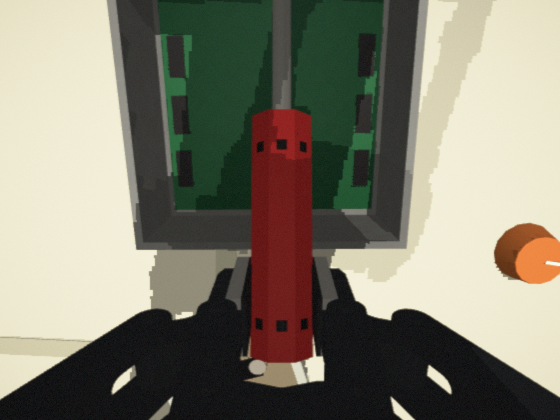

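Call:
{"method": "servo_tool", "body": {
  "moves": [
    [255,[-0.004,-0.0005,-0.001],0],
    [255,[-0.007,-0.001,-0.002],0],
    [255,[-0.008,-0.001,-0.003],0],
    [255,[-0.008,0,-0.003],0],
    [255,[-0.008,0,-0.003],0],
    [255,[-0.006,0,-0.002],0],
    [255,[-0.003,0,-0.001],0],
    [255,[0,0,0],0]
  ]
}}

```text
time: 20.43
tool_pos: [0.7328, -0.0942, 0.1043]
tcp_rot: [0.086, -3.122, 0.005]
wrist_force: [-0.1, 0.1, 0.1]
width: 0.272
```

```bash
python3 -c "
from h import *
rel([.643,-.0985,.066],93)
w=snap('wrist','w14');s=snap('scene','s14');crop(s,'s14c',190,120,310,270,4)
for u,v in [(282,110),(282,150),(282,200),(282,230)]: print(u,v,world(w,u,v).round(4))"
```

```text
t 20.43 pos [ 0.7328 -0.0942  0.1043] shift [0.0891 0.0007 0.04  ] yang 93.15 turn 0.0026 zax [-0.018 -0.004 -1.   ] F [-0.1  0.1  0.1] T [-0.02  0.01  0.04] w 0.272 q [-0.16  0.48  1.55 -0.01  1.12 -1.78]
282 110 [ 0.6652 -0.0982  0.0973]
282 150 [ 0.6799 -0.0973  0.1042]
282 200 [ 0.6982 -0.0963  0.1099]
282 230 [ 0.7085 -0.0958  0.115 ]
```

View pics/w14.png

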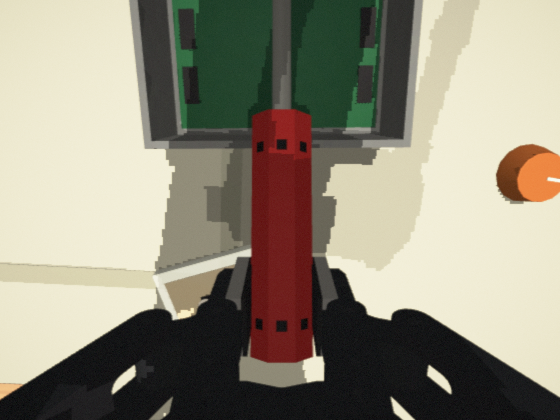

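View pics/s14c.png

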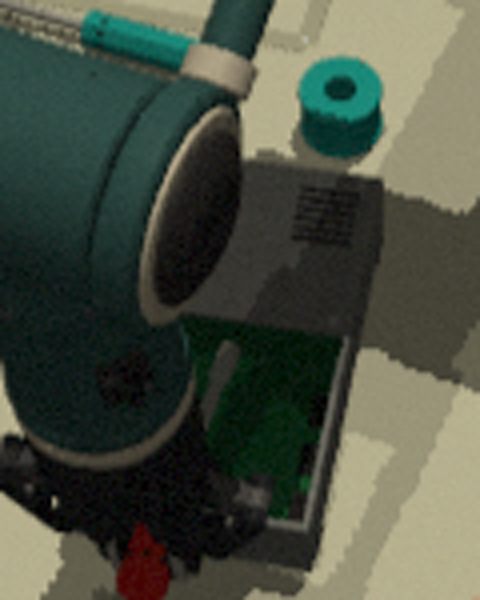

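The socket end is clear of the cover edge, visible at s14c (228,350), and the wrist force is near 0. I firm the grip and lift straight up.

Call:
{"method": "servo_tool", "body": {
  "moves": [
    [255,[0,0,0],0],
    [255,[0,0,-0.005],0],
    [255,[0,0,-0.01],0],
    [255,[0,0,-0.015],0],
    [255,[0,0,-0.015],0],
    [255,[0,0,-0.015],0],
    [255,[0,0,-0.015],0],
    [255,[0,0,-0.01],0]
  ],
  "newtons": 45
}}

```text
time: 21.2
tool_pos: [0.7282, -0.0934, 0.1907]
tcp_rot: [0.085, -3.11, 0.002]
wrist_force: [0.4, -0.4, -0.4]
width: 0.265
```

Call:
{"method": "servo_tool", "body": {
  "moves": [
    [255,[0,0,-0.015],0],
    [255,[0,0,-0.015],0],
    [255,[0,0,-0.01],0],
    [255,[0,0,-0.005],0],
    [255,[0,0,0],0],
    [255,[0,0,0],0],
    [255,[0,0,0],0],
    [255,[0,0,0],0]
  ]
}}

```text
time: 21.87
tool_pos: [0.7297, -0.0936, 0.244]
tcp_rot: [0.084, -3.116, 0.004]
wrist_force: [-0.5, -0.6, -1.6]
width: 0.268
```

```bash
python3 -c "
from h import *
rel([.643,-.0985,.066],93); print(bot.read_state()['joint_vel'].round(3))
w=snap('wrist','w15');s=snap('scene','s15');t=snap('top','t15')
for u,v in [(282,20),(282,40),(282,60),(282,110),(282,150),(282,200),(282,230)]: print(u,v,world(w,u,v).round(4))"
```

```text
t 21.87 pos [ 0.7297 -0.0936  0.244 ] shift [8.240e-02 1.000e-04 1.801e-01] yang 93.1 turn 0.0018 zax [-0.025 -0.003 -1.   ] F [-0.5 -0.6 -1.6] T [-0.04  0.01 -0.  ] w 0.268 q [-0.16  0.39  1.42 -0.01  1.35 -1.78]
[ 0.001  0.007  0.012  0.    -0.002 -0.003]
282 20 [ 0.6254 -0.0995  0.2156]
282 40 [ 0.6336 -0.099   0.2181]
282 60 [ 0.6419 -0.0986  0.2213]
282 110 [ 0.6621 -0.0975  0.2379]
282 150 [ 0.6769 -0.0967  0.2432]
282 200 [ 0.6952 -0.0957  0.2495]
282 230 [ 0.7054 -0.0952  0.2551]
```

View pics/s15.png

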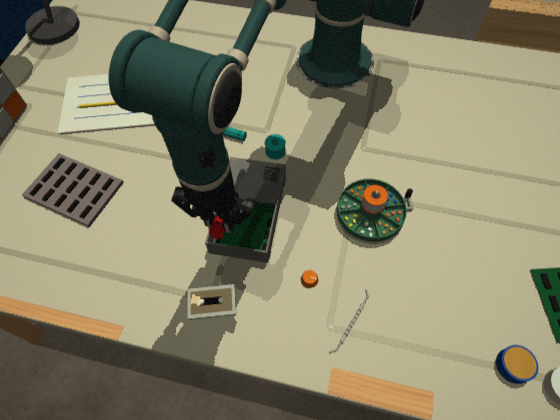

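View pics/w15.png

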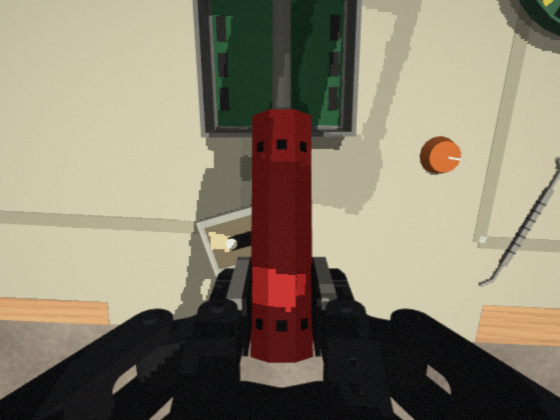

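View pics/t15.png

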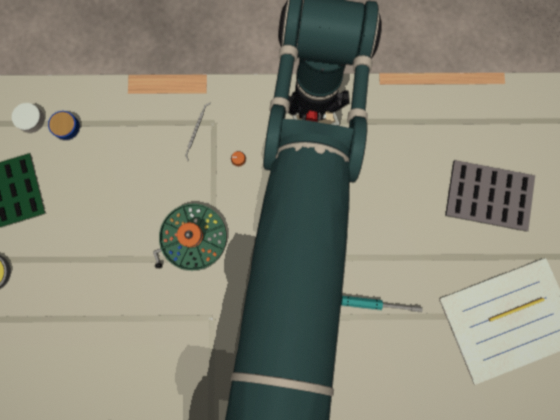

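Call:
{"method": "servo_tool", "body": {
  "moves": [
    [255,[0,0,0],0],
    [255,[0,0,0],0],
    [255,[0,0,0],0],
    [255,[0,0,0],0],
    [255,[0,0,0],0],
    [255,[0,0,0],0],
    [255,[0,0,0],0],
    [255,[0,0,0],0]
  ]
}}

```text
time: 22.68
tool_pos: [0.7288, -0.0934, 0.2412]
tcp_rot: [0.084, -3.112, 0.003]
wrist_force: [1.1, 0.6, -0.8]
width: 0.266
```

```bash
python3 -c "
from h import *
rel([.643,-.0985,.066],93); print(bot.read_state()['joint_vel'].round(3))
t=dict(np.load('pics/t15.npz'))
for u,v in [(183,232),(184,240),(195,240),(194,231),(189,228)]: print(world(t,u,v).round(4))
w=snap('wrist','w16')
for u,v in [(282,20),(282,60),(282,110),(282,230)]: print(u,v,world(w,u,v).round(4))"
```

```text
t 22.68 pos [ 0.7288 -0.0934  0.2412] shift [ 0.0809 -0.0002  0.1776] yang 93.11 turn 0.0019 zax [-0.029 -0.002 -1.   ] F [ 1.1  0.6 -0.8] T [0.01 0.03 0.07] w 0.266 q [-0.16  0.39  1.42 -0.01  1.35 -1.78]
[-0.    -0.001 -0.001 -0.    -0.002  0.   ]
[0.5073 0.1868 0.0901]
[0.4893 0.1845 0.0887]
[0.4888 0.1587 0.0947]
[0.5092 0.1615 0.0931]
[0.5162 0.1733 0.0909]
282 20 [ 0.6244 -0.0993  0.2129]
282 60 [ 0.641  -0.0984  0.2198]
282 110 [ 0.6612 -0.0974  0.2365]
282 230 [ 0.7044 -0.095   0.253 ]
```

```bash
python3 -c "
from h import *
print(bot.finish_job())"
```

```text
the job is handed in; nothing more can be done
None
```

I set the reel on the carousel spindle and let go of it. I then pulled the red nut driver out handle first and handed the job in at about 23 s while still holding it in the air.

**Reel:** Fz rose by about 4 N at the expected seating height. The spindle tip shows in the reel's bore. Depth points on its top read 89 to 95 mm, average about 91.5 mm, against the expected 90 mm.

**Driver:** It tilted to about 21° by pivoting in the pads against the cover edge, with about 3 to 4 N extra wrist force. At hand-in, joint speeds were about zero. From the handle's slope I work out the socket end at about z = 0.185 m, well above the required 0.105 m. I did not see the tip itself in the last pictures. With zero-shift rows the tool sagged about 3 mm in 0.7 s and ended about 1.7° off vertical.

**Bystanders:** The cassette, pick and knob looked unmoved in the last pictures. I did not measure them.

**What disagreed or failed:** The fingertips sit about 5 mm behind the reported TCP when shut, about 29 mm off the stated 25 mm ahead. Because of this:
- My first try at the driver closed on nothing just above the handle. It moved nothing; I measured the tips with the cameras and regripped lower.
- The reel was held only near its top flange, and the jaws read about 50 mm on its 54 mm flanges. It did not slip.

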